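# Latch the green weight case

## Task

Two calibration-weight cases stand on the weighing bench with their lids shut but their draw latches open. Fasten the case with the green lid: lay its latch's wire loop over the hook of the keeper on the lid, then push the red lever over, away from the keeper, until it snaps past its toggle point and lies flat on the case with the loop caught. Leave the orange-lidded case's latch alone.

Things in the scene. Friction and masses are not known exactly. Their poses are not given: they have to be found in the camera images.
- green_keeper (a point): Steel hook on the green lid (fixed case 280x160x70 mm, latch on its top's centre line). Point: seat of the loop's bar, 7 mm above the flat top. x: level, lever to keeper; z up. In mm: post x -10..-3; lip over the seat to x +3, z 5..9; 20 wide. The bar must come down beyond the lip (x>6); the closing lever draws it back under. Lever pivot (axis y): x -60, z +7.
- green_lever_tip (a point): Free end of the lever: flat bar 26 mm wide, 6 thick, outer half red, pivot to tip 95; x along it. Starts upright, leaning 5-16 deg to the keeper; leave it so while hooking. Swings away from the keeper to flat (tip at keeper x -155, z +7) on a stop. Stays where left; with the loop hooked needs up to 5 N at 75 mm from the pivot, until 15 deg before flat, then snaps down and stays.
- green_loop_bar (a point): Middle of the crossbar (6 mm round, 56 long, along y) ending the wire loop, whose arms pass either side of the lever. Loop turns on a pin in the lever, 28 mm from the lever pivot, 9 deg behind the lever's line (away from the keeper); pin to bar 83.5, stretches 5 mm at 5 N/mm. Starts 44-60 deg above level, held by friction; pushed down (1 N) below 35 deg it falls onto the lid beyond the lip.
- orange_loop_bar (a point): The same point of the like latch on the orange-lidded case, also open: a bystander, not to be moved. The cases stand side by side, either one left. A loose brown bottle, a small jar and a brush lie farther out to the sides.

How it is judged (in metres and radians):
On the way, in this order (a step that is already met when the one before it is completed fails the run):
1. the green latch's loop lies down over its keeper, the bar beyond the hook, while the lever still stands up (x of green_loop_bar in the frame of green_keeper between -0.004 and 0.03 m and z of green_loop_bar in the frame of green_keeper below 0.005 m and z of green_lever_tip in the frame of green_keeper above 0.065 m), for 0.2 s.
2. the lever is pushed over flat with the bar caught in the hook (x of green_loop_bar in the frame of green_keeper between -0.006 and 0.006 m and z of green_loop_bar in the frame of green_keeper below 0.006 m and z of green_lever_tip in the frame of green_keeper below 0.023 m), for 0.2 s.
At the end, for the whole second after the job is handed in: The green case's lever lies flat (within about 10 degrees, pointing away from the keeper) and stays there by itself, the loop's bar sits in the keeper's hook (within 6 mm of its seat), and the orange case's loop is within 15 mm of where it was (all of step 2 and z of green_loop_bar in the frame of green_keeper above -0.007 m and x of green_lever_tip in the frame of green_keeper below -0.14 m and distance of orange_loop_bar from where it was at the start of the episode below 0.015 m); the robot touches nothing.
It fails at once if the orange case's latch is moved (its loop bar by more than 15 mm) (distance of orange_loop_bar from where it was at the start of the episode above 0.015 m).
It also fails if it takes over 40 s, if anything falls off the work surface, if the arm or the gripper's body presses on something with over 40 N, if the wrist force passes 120 N, or if a joint passes its speed limit or range.

## Robot

A 6-joint arm with a two-finger parallel gripper is mounted at the origin on the work surface. World frame = base frame: x ahead of the robot, y to its left, z up, the work surface at z = 0. Lengths are in m, angles in degrees, forces in N, time in s.
With the tool pointing down it reaches from about 0.2 to 0.875 m from the base axis. Payload 3.4 kg.
Tool frame: the origin (TCP) lies at the very end of the fingers, on their centre line; the grasp point (between the pads) lies 19 mm behind it; z points along the fingers, y is the line along which they close (so a half turn about z gives the same grasp; the last joint's range is limited). The gripper opens to 94 mm and grips with 3 to 60 N. Pads are 16 mm wide; open, the fingers measure 119 mm over their backs; the gripper's body (75 mm by 177 mm) begins 78 mm behind the grasp point.
Start: joints at [68.01, 15.808, 86.224, -0, 77.962, -6.933], TCP at [0.149, 0.555, 0.205] pointing down, gripper open.
Joint ranges: [-165.64, 165.64], [-43.16, 119.46], [12.63, 154.43], [-67.54, 247.53], [6.08, 155.33], [-154.97, 154.97]. Speed limits (degrees/s): [147.25, 147.25, 180, 180, 180, 180].

## Interface

Orientations are given as [roll, pitch, yaw] about the fixed x, y, z axes, in that order (R = Rz(yaw) Ry(pitch) Rx(roll)).
In Python, from cell import r, cams gives the robot as it stands.
- The arm moves only by the shell command python3 -m inch 'ROWS' [FORCE]. ROWS is JSON, one flat list of numbers, 7 for each row, row after row: the opening, from 0 (shut) to 1 (fully open), then the shift along the tool's x, y, z in units of 50 mm (1.0 is 50 mm), then the turn, a rotation vector about the tool's x, y, z in units of 8 degrees (1.0 is 8 degrees). In form: [hand, x, y, z, wx, wy, wz, hand, x, y, z, wx, wy, wz, ...]. A call has 1 to 20 rows; each row shifts and turns the commanded pose from where the row before left it, along the tool's axes as they then stand; what a row does not reach is not made up. A row lasts 1/10 s, in which the tool goes at most 50 mm and 8.59 degrees, less where a joint would pass 70% of its speed; a pose out of reach is approached as far as the arm can. A call is refused whole if a number of a shift passes 1 or a number of a turn 1, either way. A call with a gripper value outside its range is refused whole. The fingers move at their own pace and stop on an object; FORCE is the grip in N (left out, the last holds). Time passes only in rows, so rows that do not move let the fingers close. It gives the time, the measured TCP pose, the force, the opening and the grip force at its end, in the units of the state.
- r.observe(): the state, without advancing time (a new reading comes with each control period).
- cams.snapshot(name): name is "side" or "top" or "wrist"; returns (picture, depth): 420x560x3 uint8, blue, green, red; 420x560 float32, m along the optical axis (not along the pixel's ray), 0 where there is no reading.
- cams.camera_info(name): a dict with "mtx" (3x3 intrinsics, pixels), "T" (4x4, takes a point from camera to world coordinates). Camera axes: x right, y down, z forward; pixel columns grow to the right and rows downward; lengths in m; the calibration is good to about 2 mm. A picture is of the moment at which its call begins: read the wrist's pose just before it. camera_info takes no time and is no camera call; for the wrist camera it gives the pose at the moment of the call.
- r.job_done(): hands the job in; it is judged then, once.
The state is a dict: "clock": time; "joint_positions": joint angles; "dq": joint speeds; "tau": joint torques, N m; "tcp_pos": TCP position; "eef_rot": TCP orientation; "ft_force": force on the tool from outside, world axes, zero at the start; "torque": the same for the moment, N m; "finger_gap": opening from 0.0 (shut) to 1.0 (fully open); "grip_force": force on a finger pad.
Only numpy, scipy, OpenCV 4.12 (cv2) and the standard library are available. Lean on these libraries where they do the work, as an engineer would, in place of code of your own. Each camera call takes 0.05 s, during which the arm holds its last target. There are 200 camera calls.

## Working session

There is one attempt and no reset: what is moved stays moved. The work goes in short steps, Python scripts to look and compute and a shell command to move; the robot and the scene stay as the last step left them, time stands still between calls to the robot, and variables do not carry over. Pictures are saved under pics/ and viewed, at most 10 in all, crops included, and the job is handed in when it is done.

```bash
ls; mkdir -p pics; python3 - <<'E'
from cell import r,cams
import cv2,numpy as np
print(r.observe())
for n in ("top","side"):
    p,d=cams.snapshot(n); cv2.imwrite(f"pics/{n}0.png",p); np.save(f"pics/{n}0.npy",d)
    i=cams.camera_info(n); print(n,i["mtx"].tolist(),np.round(i["T"],3).tolist())
E
```

```text
pics
{'clock': 0.0, 'joint_positions': array([ 6.80099233e+01,  1.58466606e+01,  8.62927146e+01, -3.78200329e-04,
        7.79607637e+01, -6.93026811e+00]), 'dq': array([ 0.01336667, -0.026916  ,  0.04124441,  0.11264986,  0.03876141,
        0.0193668 ]), 'tau': array([-5.43752299e-05, -4.04578221e+01, -2.37222093e+01,  7.02295359e-02,
        3.40586447e-02, -1.29671739e-04]), 'tcp_pos': array([0.14917846, 0.55474758, 0.20463173]), 'eef_rot': array([-1.79900548e+02, -1.17158442e-02,  1.64940260e+02]), 'ft_force': array([-0.72725915,  0.02395642,  0.18262386]), 'torque': array([-0.02376712, -0.0030025 , -0.01190027]), 'grip_force': 0.0, 'finger_gap': 0.9998423843190307}
top [[480.80835914762963, 0.0, 283.18643642218456], [0.0, 480.80835914762963, 205.30113850361283], [0.0, 0.0, 1.0]] [[-0.002, -0.999, 0.041, 0.546], [-1.0, 0.002, 0.01, 0.009], [-0.01, -0.041, -0.999, 0.94], [0.0, 0.0, 0.0, 1.0]]
side [[392.938854669536, 0.0, 275.8108957208511], [0.0, 392.938854669536, 214.6300235086351], [0.0, 0.0, 1.0]] [[-0.913, -0.23, 0.338, 0.355], [-0.409, 0.541, -0.735, 0.546], [-0.014, -0.809, -0.588, 0.568], [0.0, 0.0, 0.0, 1.0]]
```

View pics/top0.png

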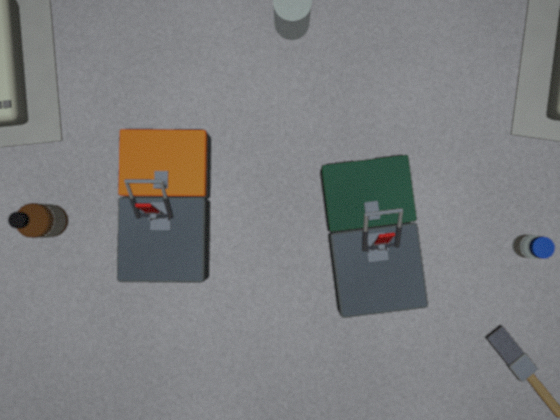

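View pics/side0.png

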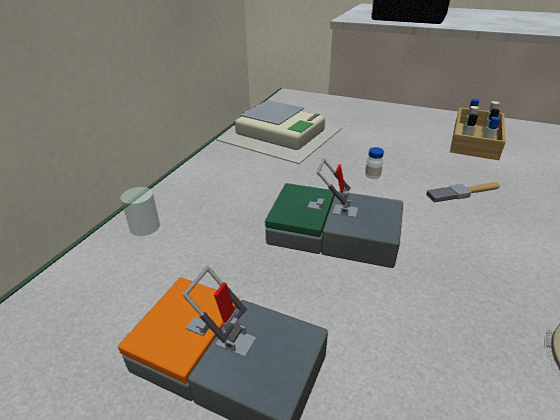

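The top view shows the green case on the right: lid about (368,192), keeper (372,209), red lever (383,240), loop bar (383,212). The orange case is on the left. Next I measure these.

```bash
cat > h.py <<'E'
import numpy as np,cv2
from cell import r,cams
def cloud(n,d):
    i=cams.camera_info(n);K=i["mtx"];T=i["T"]
    v,u=np.mgrid[:420,:560]
    P=np.stack([(u-K[0,2])/K[0,0]*d,(v-K[1,2])/K[1,1]*d,d],-1)
    return P@T[:3,:3].T+T[:3,3]
E
python3 - <<'E'
from h import *
p=cv2.imread("pics/top0.png");W=cloud("top",np.load("pics/top0.npy"))
print("table z",np.median(W[330:400,100:250,2]))
roi=np.zeros((420,560),bool);roi[140:330,310:440]=1
m=roi&(abs(W[...,2]-.07)<.012)
(c,s,a)=cv2.minAreaRect(W[m][:,:2].astype(np.float32));print("case",c,s,a,np.median(W[m][:,2]))
print(cv2.boxPoints((c,s,a)))
ap=0
for n in("top","side"):
    p=cv2.imread(f"pics/{n}0.png").astype(int);W=cloud(n,np.load(f"pics/{n}0.npy"))
    red=(p[...,2]>110)&(p[...,1]<60)&(p[...,0]<60)&(W[...,1]<-.05)
    Q=W[red];print(n,"red",len(Q),Q.min(0),Q.max(0));z=Q[:,2];print("tip",np.median(Q[z>np.percentile(z,85)],0),"low",np.median(Q[z<np.percentile(z,20)],0))
    b=(W[...,2]>.10)&(W[...,1]<-.05)&(W[...,1]>-.33)&(W[...,0]>.4)&(W[...,0]<.62)&~red
    Q=W[b];print("tall",len(Q));Q=Q[np.argsort(-Q[:,0])][:40];print(np.round(Q[::2],3).tolist())
p=cv2.imread("pics/top0.png");cv2.imwrite("pics/tc.png",cv2.resize(p[185:275,330:430],None,fx=6,fy=6,interpolation=2))
p=cv2.imread("pics/side0.png");cv2.imwrite("pics/sc.png",cv2.resize(p[150:250,280:390],None,fx=6,fy=6,interpolation=2))
E
```

```text
table z 0.0001365969758447827
case (0.5277559757232666, -0.14781402051448822) (0.2820289731025696, 0.1608528196811676) 6.916747570037842 0.06960312140201408
[[ 0.37808225 -0.08495489]
 [ 0.39745328 -0.24463707]
 [ 0.6774297  -0.21067315]
 [ 0.65805864 -0.05099097]]
top red 52 [ 0.52698141 -0.15974238  0.17197852] [ 0.53336741 -0.13532223  0.17773256]
tip [ 0.53024857 -0.14602546  0.17691283] low [ 0.53017531 -0.15132397  0.17369154]
tall 740
[[0.572, -0.16, 0.173], [0.571, -0.161, 0.173], [0.571, -0.164, 0.174], [0.571, -0.168, 0.175], [0.571, -0.172, 0.176], [0.57, -0.155, 0.173], [0.57, -0.15, 0.174], [0.57, -0.149, 0.175], [0.57, -0.159, 0.175], [0.57, -0.166, 0.175], [0.57, -0.171, 0.175], [0.57, -0.172, 0.175], [0.57, -0.157, 0.178], [0.568, -0.134, 0.174], [0.568, -0.144, 0.174], [0.568, -0.137, 0.175], [0.568, -0.141, 0.175], [0.568, -0.139, 0.175], [0.568, -0.155, 0.175], [0.568, -0.145, 0.176]]
side red 58 [ 0.51668035 -0.15940042  0.12559629] [ 0.53318979 -0.13483103  0.17644712]
tip [ 0.53139276 -0.14375956  0.17532931] low [ 0.51845294 -0.14745314  0.13104724]
tall 445
[[0.575, -0.174, 0.173], [0.573, -0.168, 0.174], [0.572, -0.156, 0.176], [0.571, -0.142, 0.173], [0.571, -0.16, 0.176], [0.571, -0.159, 0.174], [0.57, -0.144, 0.175], [0.57, -0.131, 0.175], [0.569, -0.162, 0.176], [0.569, -0.168, 0.168], [0.569, -0.168, 0.171], [0.569, -0.122, 0.175], [0.568, -0.115, 0.174], [0.568, -0.158, 0.173], [0.568, -0.151, 0.174], [0.568, -0.131, 0.175], [0.567, -0.15, 0.173], [0.567, -0.169, 0.17], [0.567, -0.168, 0.168], [0.567, -0.116, 0.174]]
```

View pics/tc.png

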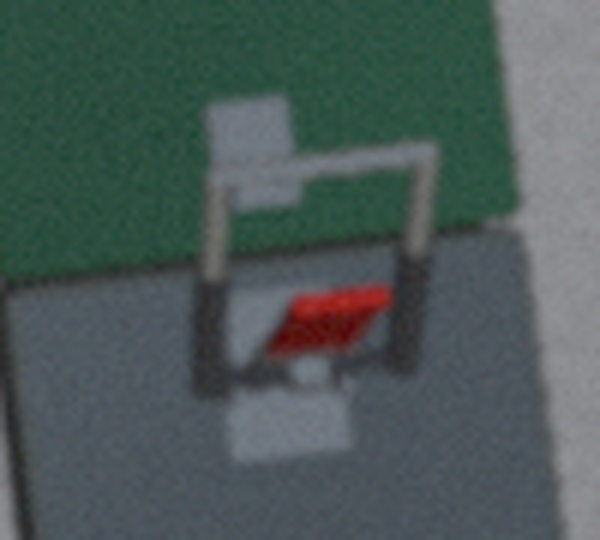

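View pics/sc.png

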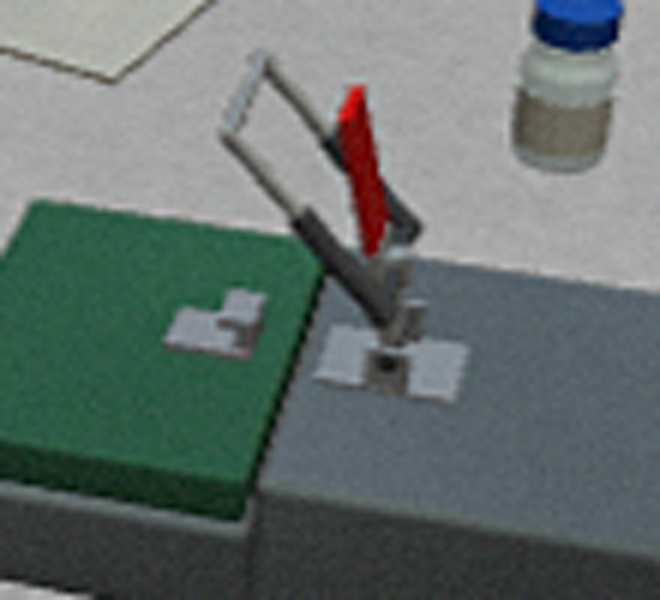

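```bash
python3 -m inch '[0,0,0,-0.83,0,0,-0.92, 0,0,0,-0.83,0,0,-0.92, 0,0,0,-0.84,0,0,-0.92, 0,0,0,0,0,0,0]' && python3 -m inch '[0,-0.29,-0.8,0,0,0,0, 0,-0.29,-0.8,0,0,0,0, 0,-0.29,-0.8,0,0,0,0, 0,-0.29,-0.8,0,0,0,0, 0,-0.29,-0.8,0,0,0,0, 0,-0.29,-0.8,0,0,0,0, 0,-0.29,-0.8,0,0,0,0, 0,-0.29,-0.8,0,0,0,0, 0,-0.29,-0.8,0,0,0,0, 0,-0.29,-0.8,0,0,0,0, 0,-0.29,-0.8,0,0,0,0, 0,-0.29,-0.8,0,0,0,0, 0,-0.29,-0.8,0,0,0,0, 0,-0.29,-0.8,0,0,0,0, 0,-0.29,-0.8,0,0,0,0, 0,-0.29,-0.8,0,0,0,0, 0,-0.29,-0.8,0,0,0,0, 0,-0.29,-0.8,0,0,0,0, 0,0,0,0,0,0,0]'
python3 - <<'E'
from h import *
i=cams.camera_info("wrist");p,d=cams.snapshot("wrist");np.save("pics/w0.npy",d);cv2.imwrite("pics/w0.png",p)
print(np.round(i["T"],3).tolist(),i["mtx"][0,0]);np.save("pics/wT.npy",i["T"])
E
```

```text
clock: 0.5
tcp_pos: [0.1503, 0.5577, 0.3365]
eef_rot: [179.4, 0.3, -172.9]
ft_force: [-0.0, 0.8, -0.3]
finger_gap: 0.695
grip_force: 0.0
clock: 2.4
tcp_pos: [0.498, -0.1318, 0.3278]
eef_rot: [-180.0, -0.2, -173.3]
ft_force: [-0.7, 1.2, -0.0]
finger_gap: 0.004
grip_force: 0.0
[[-0.117, 0.955, 0.274, 0.417], [0.993, 0.113, 0.031, -0.142], [-0.001, 0.275, -0.961, 0.507], [0.0, 0.0, 0.0, 1.0]] 300.43731021699296
```

View pics/w0.png

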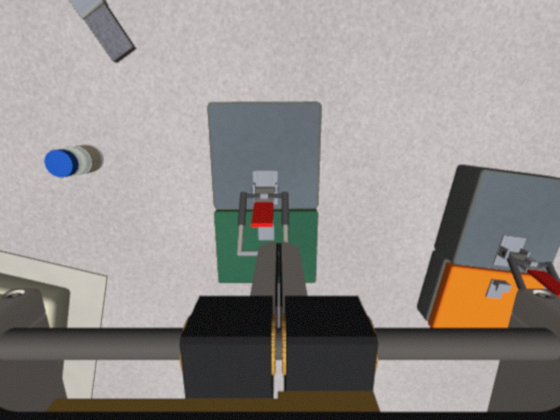

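The wrist view shows the green case upright in the frame, with the lever tip near (263,212), the bar near (262,253) and the pivot plate near (264,183). I'll combine it with the other two clouds in the case frame.

```bash
cat >> h.py <<'E'
a=np.radians(6.92);C=np.array([[np.cos(a),np.sin(a),0],[-np.sin(a),np.cos(a),0],[0,0,1]]);O=np.array([.5278,-.1478,.077])
def case(W): return (W-O)@C.T*1000   # mm, case frame, origin case centre at pivot height
def tool(W): return case(W)
E
python3 - <<'E'
from h import *
for n,f in(("top","top0"),("side","side0"),("wrist","w0")):
    p=cv2.imread(f"pics/{f}.png").astype(int);Q=case(cloud(n,np.load(f"pics/{f}.npy")))
    x,y,z=Q[...,0],Q[...,1],Q[...,2]
    near=(abs(y)<60)&(abs(x)<150)
    red=(p[...,2]>1.7*p[...,1])&(p[...,2]>80)&(p[...,1]<70)&near&(z>30)
    print(n,"red x by z",[(k,np.round(np.median(x[red&(abs(z-k)<6)]),1),(red&(abs(z-k)<6)).sum()) for k in(50,62,74,86,96)],"y",np.percentile(y[red],[2,98]).round(1), "zmax",z[red].max().round(1))
    b=near&(z>84)&(x>25);print(" bar",b.sum(),np.median(Q[b],0).round(1),np.percentile(Q[b],[3,97],axis=0).round(1).tolist())
    br=p.min(-1);steel=near&(z<12)&(z>-12)&(br>100)&(abs(y)<25)
    for lo,hi in((-60,20),(20,90)):
        s=steel&(x>lo)&(x<hi);print(" steel",s.sum(),np.percentile(Q[s],[3,50,97],axis=0).round(1).tolist() if s.sum() else "")
    k=near&(abs(y)<9)&(x>20)&(x<110)&(z<15)
    print(" hi",[(v,np.round(np.max(z[k&(abs(x-v)<2)],initial=-99),1)) for v in range(28,84,4)])
    g=near&(p[...,1]>p[...,2]*1.3)&(p[...,1]>p[...,0]*1.1)&(abs(z+7)<6)&(abs(y)>35)
    if g.any(): print(" green x",np.percentile(x[g],[.5,99.5]))
E
```

```text
top red x by z [(50, np.float64(-11.2), np.int64(3)), (62, np.float64(-9.1), np.int64(20)), (74, np.float64(-6.1), np.int64(22)), (86, np.float64(-2.8), np.int64(23)), (96, np.float64(2.0), np.int64(74))] y [-10.5  12.3] zmax 100.7
 bar 191 [37.9  1.3 97.4] [[26.8, -29.2, 86.2], [41.7, 30.6, 100.8]]
 steel 249 [[-44.2, -15.5, -7.8], [-33.5, 2.6, -5.3], [2.4, 15.9, -2.5]]
 steel 145 [[31.3, -9.1, -6.6], [49.2, 0.3, -3.6], [59.7, 10.4, 9.7]]
 hi [(28, np.float64(10.8)), (32, np.float64(11.6)), (36, np.float64(10.2)), (40, np.float64(-99.0)), (44, np.float64(-2.2)), (48, np.float64(-2.6)), (52, np.float64(-2.2)), (56, np.float64(-1.1)), (60, np.float64(-1.9)), (64, np.float64(-4.6)), (68, np.float64(-4.1)), (72, np.float64(-5.0)), (76, np.float64(-4.4)), (80, np.float64(-4.9))]
 green x [ 17.08693248 137.80042663]
side red x by z [(50, np.float64(-8.8), np.int64(17)), (62, np.float64(-6.2), np.int64(27)), (74, np.float64(-2.9), np.int64(24)), (86, np.float64(0.2), np.int64(26)), (96, np.float64(2.7), np.int64(27))] y [-11.4  13.3] zmax 99.4
 bar 90 [38.9  5.9 95.9] [[28.6, -29.5, 84.6],
[... 678 characters left out ...]
6, np.float64(-4.6), np.int64(114)), (96, np.float64(-1.4), np.int64(171))] y [-10.   14.1] zmax 430.8
 bar 170 [ 35.5 -19.8  97.4] [[25.7, -28.2, 86.7], [40.5, 28.3, 100.0]]
 steel 940 [[-58.6, -23.9, -8.1], [-35.8, 0.8, -5.7], [5.9, 22.6, 10.6]]
 steel 212 [[35.3, -9.9, -6.2], [49.4, 2.1, -3.4], [59.8, 13.3, 10.3]]
 hi [(28, np.float64(-99.0)), (32, np.float64(-99.0)), (36, np.float64(10.7)), (40, np.float64(10.1)), (44, np.float64(-2.7)), (48, np.float64(-2.4)), (52, np.float64(-2.6)), (56, np.float64(-1.7)), (60, np.float64(-2.0)), (64, np.float64(-5.1)), (68, np.float64(-4.8)), (72, np.float64(-7.1)), (76, np.float64(-99.0)), (80, np.float64(-99.0))]
 green x [ 14.69869275 134.48986733]
```

```bash
python3 -m inch '[0,-0.5,-0.12,0,0,0,0, 0,-0.5,-0.12,0,0,0,0, 0,-0.47,-0.13,0,0,0,0, 0,0,0,0.6,0,0,0, 0,0,0,0.6,0,0,0, 0,0,0,0.6,0,0,0, 0,0,0,0.6,0,0,0, 0,0,0,0.4,0,0,0, 0,0,0,0,0,0,0, 0,0,0,0,0,0,0]'
python3 - <<'E'
from h import *
print(case(r.observe()["tcp_pos"]))
E
```

```text
clock: 3.45
tcp_pos: [0.5713, -0.1356, 0.1907]
eef_rot: [180.0, -0.0, -172.9]
ft_force: [-0.3, 0.1, -0.0]
finger_gap: 0.005
grip_force: 0.0
[ 44.61081569   6.82873033 113.71733336]
```

```bash
python3 -m inch '[0,0,-0.05,0.15,0,0,0, 0,0,-0.05,0.15,0,0,0, 0,-0.05,0,0.1,0,0,0, 0,-0.05,0,0.1,0,0,0, 0,-0.05,0,0.1,0,0,0, 0,-0.05,0,0.1,0,0,0, 0,-0.05,0,0.1,0,0,0, 0,-0.03,0,0.1,0,0,0, 0,0,0,0,0,0,0, 0,0,0,0,0,0,0]'
python3 - <<'E'
from h import *
print(case(r.observe()["tcp_pos"]))
for n in("top","side"):
    p,d=cams.snapshot(n);Q=case(cloud(n,d));x,y,z=np.moveaxis(Q,-1,0)
    for lo,hi in((-5,8),(15,90)):
        b=(x>20)&(x<95)&(abs(abs(y)-24)<6)&(z>lo)&(z<hi)
        print(n,lo,b.sum(),Q[b].max(0).round(1) if b.any() else "")
    if n=="side": cv2.imwrite("pics/s1.png",cv2.resize(p[120:270,250:430],None,fx=4,fy=4))
E
```

```text
clock: 4.45
tcp_pos: [0.5861, -0.14, 0.1453]
eef_rot: [180.0, -0.0, -173.0]
ft_force: [-0.1, 0.3, 1.4]
finger_gap: 0.005
grip_force: 0.0
[58.85650611  0.73434744 68.28556729]
top -5 39 [78.  29.7  7.5]
top 15 14 [27.3 29.7 23.4]
side -5 46 [72.9 29.8  7.5]
side 15 22 [29.7 30.  22.7]
```

View pics/s1.png

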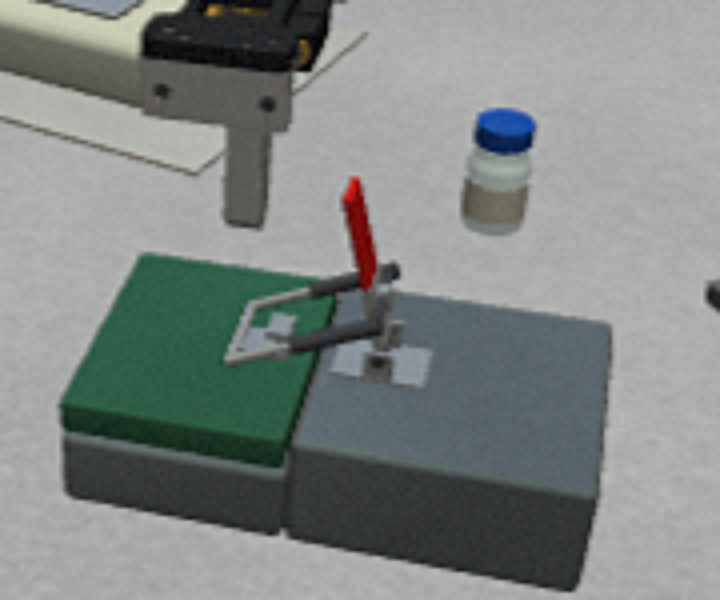

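The loop now lies over the keeper, with its bar at crop pixel (235,335), beyond the hook at (275,325). The lever still stands, tip at (352,180). Next I push the lever along its arc.

```bash
python3 -m inch '[0,0.3,0,-0.13,0,0,0, 0,0.35,0,0,0,0,0, 0,0.35,0,0,0,0,0, 0,0.18,0,0,0,0,0, 0,0.18,0,0,0,0,0, 0,0.2,0,0.01,0,0,0, 0,0.19,0,0.03,0,0,0, 0,0.19,0,0.05,0,0,0, 0,0.18,0,0.08,0,0,0, 0,0.16,0,0.1,0,0,0, 0,0.16,0,0.13,0,0,0, 0,0,0,0,0,0,0, 0,0,0,0,0,0,0]'
python3 - <<'E'
from h import *
print(case(r.observe()["tcp_pos"]))
for n in("top","side"):
    p,d=cams.snapshot(n);Q=case(cloud(n,d));x,y,z=np.moveaxis(Q,-1,0)
    b=(x>20)&(x<95)&(abs(abs(y)-24)<6)&(z>-4)&(z<8);print(n,Q[b].max(0).round(1))
    if n=="side": cv2.imwrite("pics/s2.png",cv2.resize(p[120:270,250:430],None,fx=4,fy=4))
E
```

```text
clock: 5.85
tcp_pos: [0.4638, -0.1548, 0.1314]
eef_rot: [179.9, -0.1, -173.0]
ft_force: [0.7, 0.8, 0.2]
finger_gap: 0.008
grip_force: 0.0
[-64.32989195   0.76118011  54.42009023]
top [92.3 30.   7.5]
side [43.6 29.7  7.9]
```

View pics/s2.png

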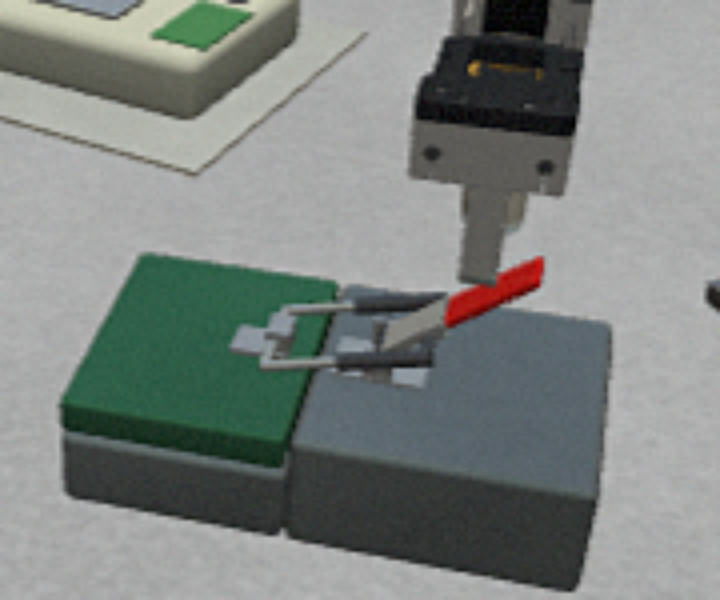

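The bar has been drawn back under the hook at crop pixel (270,345), and the lever is roughly halfway over. I'll finish the push and retreat.

```bash
python3 -m inch '[0,0.1,0,0.14,0,0,0, 0,0.1,0,0.15,0,0,0, 0,0.09,0,0.18,0,0,0, 0,0.08,0,0.18,0,0,0, 0,0.04,0,0.2,0,0,0, 0,0.03,0,0.19,0,0,0, 0,0,0,0,0,0,0, 0,0,0,0,0,0,0]' && python3 -m inch '[0,0,0,-0.5,0,0,0, 0,0,0,-0.8,0,0,0, 0,0,0,-0.8,0,0,0, 0,0.5,0,-0.5,0,0,0, 0,0.5,0,0,0,0,0, 0,0,0,0,0,0,0, 0,0,0,0,0,0,0]'
python3 - <<'E'
from h import *
for n in("top","side"):
    p,d=cams.snapshot(n);Q=case(cloud(n,d));x,y,z=np.moveaxis(Q,-1,0)
    red=(p[...,2]>1.7*p[...,1].astype(float))&(p[...,2]>80)&(abs(y)<40)&(abs(x)<150)
    b=(x>20)&(x<95)&(abs(abs(y)-24)<6)&(z>-4)&(z<12);print(n,"bar",Q[b].max(0).round(1),"red",np.percentile(Q[red],[3,97],axis=0).round(1).tolist())
    if n=="side": cv2.imwrite("pics/s3.png",cv2.resize(p[120:270,250:430],None,fx=4,fy=4))
E
```

```text
clock: 6.75
tcp_pos: [0.4434, -0.1573, 0.0864]
eef_rot: [-180.0, 0.1, -173.0]
ft_force: [-11.7, 7.4, 55.1]
finger_gap: 0.004
grip_force: 27.3
clock: 7.45
tcp_pos: [0.3934, -0.1636, 0.2092]
eef_rot: [180.0, -0.0, -173.0]
ft_force: [0.4, 0.8, -0.2]
finger_gap: 0.002
grip_force: 0.0
top bar [75.3 29.9  5.9] red [[-113.6, -11.6, 5.9], [-62.5, 12.4, 12.3]]
side bar [43.6 29.9  3.9] red [[-111.8, -12.2, 5.7], [-61.0, 13.1, 11.0]]
```

View pics/s3.png

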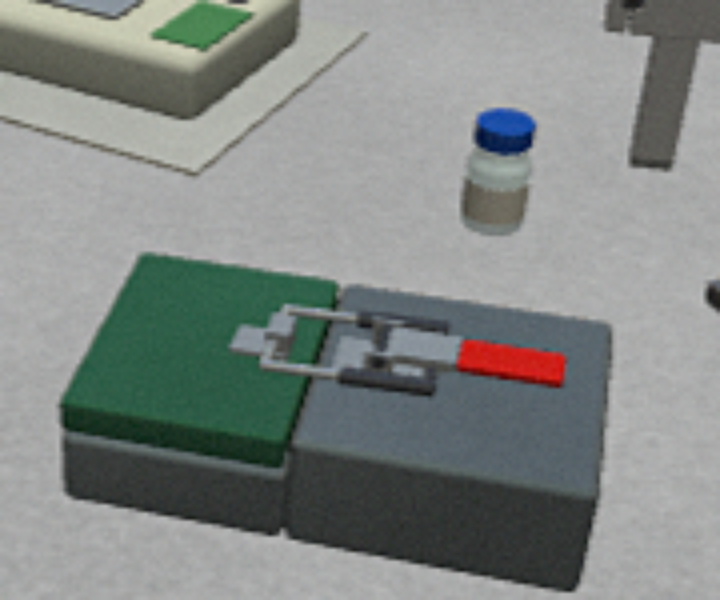

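The lever lies flat, with its red tip at crop pixel (565,370). The bar is in the hook at (270,348), and the arm is clear.

```bash
python3 -c "
from cell import r
print(r.job_done())"
```

```text
the job is handed in; nothing more can be done
None
```

The green case's latch is fastened: the lever lies flat with the loop bar caught in the keeper's hook. The arm never went near the orange latch. I handed the job in at about 7.5 s; no verdict was returned.

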